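# Fit a cutter head on the brazing stand

### The job

Set the two-winged cutter head up for brazing: slip it, slotted foot down, over the spigot of the blue brazing stand, turn it until its slots drop over the two driving dogs, and press it down past the spring balls until it sits flat and fully home on the flange. Then let go of it, and leave the other loose things on the bench where they are.

Things in the scene. Friction and masses are not known exactly. Their poses are not given: they have to be found in the camera images.
- cutter_head: bright steel cutter head, an upright open tube (hub) 44 mm across, 55 mm high, 28 mm through bore, about 0.36 kg, foot down on the bench. Two wings stand out along its own +y and -y to 34 mm from the axis (68 mm over both), 10 mm thick, 18 to 51 mm above the foot. The bare hub can be gripped along its own x. Origin: centre of the foot; z up the bore
- head_slot (a point): on the head's axis at the roof of its foot slot: the slot is 12.5 mm wide and 13.5 mm deep and runs right across the foot along the head's own x, through both walls of the tube. A groove in the bore, 90 degrees from the slot, takes the spring balls when home
- head_top (a point): centre of the head's upper rim (a ring 28 mm inside, 44 mm outside), 55 mm above the foot: a place to press
- stand: fixed blue brazing stand: pedestal 104 mm across the foot, graduated aluminium collar, small brake lever low on its side; on top the steel arbor with flange, spigot and dogs. The arbor is locked at any angle: the direction of the dogs has nothing to do with the stand's yaw and is not reported; see it, or feel it by turning the head on the spigot. Origin: centre of the underside
- seat (a point): centre of the top of the 56 mm flange, 58 mm above the stand's underside; the head's origin lies here when home. Two dark dogs stand on the flange on either side, 13.5 to 21.5 mm from the axis, 8.5 mm wide, 12 mm high: a head that rests on them is 12 mm above its seat; when its slot meets them it drops 5 to 8 mm onto the spring balls and turns no further
- spigot_top (a point): centre of the spigot's tip, 42 mm above the seat. The spigot is 25.5 mm thick, its last 7 mm tapered to 17 mm. Two brass spring balls peep 2.7 mm out of it 5 mm above the flange, 90 degrees from the dogs; some 10 to 15 N of downward push gets the head past them, and they then snap into its groove
- spare_sleeve: a plain grey steel sleeve without wings or slots, 31 mm thick and 77 mm high, upright on the bench; origin at the centre of its foot. Not to be moved
- dish: white ceramic dish, 67 mm across and 24 mm high; origin at the centre of its foot. Not to be moved
- milling_cutter: grey milling cutter lying on the bench, 99 mm long along its own y, 52 mm high; origin under its middle. Not to be moved
- paste_tin: round white paste tin with a yellow lid, 63 mm across, 34 mm high; origin at the centre of its foot. Not to be moved
Things that resemble listed ones, but are neither listed nor needed, are in the scene too. Leave any pink or turquoise look-alike of the cutter_head alone.

How it is judged:
By the outcome, as a careful person would: the job done as asked, in the order asked, and still so for the second after the job is handed in, with the robot touching nothing.
It also fails if it takes over 64 s, if anything falls off the work surface, if the arm or the gripper's body presses on something with over 40 N, if the wrist force passes 120 N, or if a joint passes its speed limit or range.

### The arm

A 6-joint arm with a two-finger parallel gripper is mounted at the origin on a cart in front of the work surface, level with it; the furniture and walls round the work are solid. World frame = base frame: x ahead of the robot, y to its left, z up, the work surface at z = 0. Lengths are in mm, angles in degrees, forces in N, time in s.
With the tool pointing down it reaches from about 350 to 850 mm from the base axis. Payload 8.1 kg.
Tool frame: the origin (TCP) lies between the finger pads; the fingertips stand 22 mm ahead of it and the grasp point (between the pads) lies 3 mm ahead of it; z points along the fingers, y is the direction in which the jaws open and shut (so a half turn about z gives the same grasp; the last joint's range is limited). The gripper opens to 85 mm and grips with 20 to 120 N. Pads are 22 mm wide; open, the fingers measure 114 mm over their backs; the gripper's body (76 mm by 85 mm) begins 54 mm behind the grasp point. The pads swing forward as they close: fully open they stand 13 mm farther back than shut.
Start: joints at [-69.408, 7.471, 85.268, -0, 87.261, -4.893], TCP at [258.186, -541.614, 253.292] pointing down, gripper open.
Joint ranges: [-169.43, 169.43], [-51.17, 129.36], [1.28, 143.12], [-76.62, 256.62], [0, 156.53], [-152.29, 152.29]. Speed limits (degrees/s): [136.94, 136.94, 159.86, 180, 180, 180].

### API

Orientations are given as [roll, pitch, yaw] about the fixed x, y, z axes, in that order (R = Rz(yaw) Ry(pitch) Rx(roll)).
In Python, from bench import r gives the robot as it stands.
- The arm moves only by the tool drive_tool, never from a script. Its argument "moves" is a list of rows, each a list of 2 entries, a list of its own where there are three numbers: the shift along the world's x, y, z in mm, then the turn about the world's z in degrees. A call has exactly 8 rows; each row is the pose to reach, as a shift and turn from the pose commanded when the call began; what a row does not reach only later rows make up. A row lasts 1/12 s, in which the tool goes at most 41.7 mm and 7.16 degrees, less where a joint would pass 70% of its speed; a pose out of reach is approached as far as the arm can. A call with a gripper value outside its range is refused whole. "fingers" is the finger opening in mm, from 0 to 85.4, set as the call begins (left out, the last holds). The fingers move at their own pace and stop on an object; "squeeze" is the grip in N (left out, the last holds). Time passes only in rows, so rows that repeat a pose let the fingers close, or fill a call up. It gives the time, the measured TCP pose, the force and the opening at its end, in the units of the state.
- r.sense(): the state, without advancing time (a new reading comes with each control period).
- r.snapshot(name): name is "scene" or "top"; returns a dict with "pixels" (420x560x3 uint8, red, green, blue), "camera_matrix" (3x3 intrinsics, pixels), "xyz" and "orientation" of the camera in the world. Camera axes: x right, y down, z forward; pixel columns grow to the right and rows downward; lengths in mm; the calibration is good to about 2 mm. A picture is of the moment at which its call begins. There is no depth.
- r.hand_in(): hands the job in, once; it reports no verdict.
The state is a dict: "time": time; "joint_pos": joint angles; "qd": joint speeds; "joint_efforts": joint torques, N m; "tool_pos": TCP position; "tcp_rot": TCP orientation; "ft_force": force on the tool from outside, world axes, zero at the start; "wrist_torque": the same for the moment, N m; "finger_gap": finger opening in mm.
Only numpy, scipy, OpenCV 4.12 (cv2) and the standard library are available. Lean on these libraries where they do the work, as an engineer would, in place of code of your own. Each camera call takes 0.05 s, during which the arm holds its last target.

## Working session

There is one attempt and no reset: what is moved stays moved. The work goes in short steps, Python scripts to look and compute and a tool call to move; the robot and the scene stay as the last step left them, time stands still between calls to the robot, and variables do not carry over. Pictures are saved under pics/ and viewed, and the job is handed in when it is done.

Besides the shell and the picture viewer there is one more tool, called as name(argument=value, ...) on one line, values as JSON. drive_tool: Moves the arm, as the interface text tells. Its arguments: {"type":"object","properties":{"moves":{"type":"array","items":{"type":"array"}},"fingers":{"type":"number"},"squeeze":{"type":"number"}},"required":["moves"]}

```bash
mkdir -p pics; ls
cat > h.py <<'E'
import numpy as np, cv2, json
from bench import r
from scipy.spatial.transform import Rotation as R
def snap(n,f):
    s=r.snapshot(n); 
    cv2.imwrite('pics/'+f+'.png',s['pixels'][:,:,::-1])
    np.savez('pics/'+f+'.npz',p=s['pixels'],K=np.array(s['camera_matrix']),x=np.array(s['xyz']),o=np.array(s['orientation']))
    return s
class C:
    def __init__(s,f):
        d=np.load('pics/'+f+'.npz'); s.p=d['p'];s.K=d['K'];s.x=d['x'];o=d['o']
        s.R=o if o.shape==(3,3) else R.from_euler('xyz',o,degrees=True).as_matrix()
    def ray(s,u,v): 
        d=s.R@np.linalg.inv(s.K)@np.array([u,v,1.]); return d/np.linalg.norm(d)
    def at(s,u,v,z):
        d=s.ray(u,v); return s.x+d*(z-s.x[2])/d[2]
    def proj(s,P):
        c=s.R.T@(np.array(P,float)-s.x); q=s.K@c; return q[:2]/q[2]
def tri(c1,p1,c2,p2):
    A=[];b=[]
    for c,p in((c1,p1),(c2,p2)):
        d=c.ray(*p); M=np.eye(3)-np.outer(d,d); A.append(M); b.append(M@c.x)
    x=np.linalg.solve(sum(A),sum(b)); 
    gap=[np.linalg.norm(M@x-bb) for M,bb in zip(A,b)]
    return x,gap
E
python3 - <<'E'
from h import *
for n in('scene','top'):
    s=snap(n,n+'0'); print(n,s['camera_matrix'],s['xyz'],s['orientation'])
print(r.sense())
E
```

```text
pics
scene [[418.24643497   0.         275.10005101]
 [  0.         418.24643497 209.92737518]
 [  0.           0.           1.        ]] [ 67.72563503 627.94730789 864.8243125 ] [-132.79842509    1.05335819 -150.21139253]
top [[441.77358031   0.         279.33472213]
 [  0.         441.77358031 205.34506468]
 [  0.           0.           1.        ]] [ 216.54776268  -85.04009824 1399.85689536] [-168.27736933   -0.35236414  -91.99694372]
{'time': 0.1, 'joint_pos': array([-6.94085785e+01,  7.51029836e+00,  8.53247126e+01, -1.96297556e-04,
        8.72615942e+01, -4.89072600e+00]), 'qd': array([ 0.06032395, -0.20000334, -0.20647586,  0.10558291,  0.12898785,
        0.05449786]), 'joint_efforts': array([ 1.60514286e-03, -5.70952964e+01, -5.01937830e+01, -1.74062402e-04,
        8.21633177e-03, -1.49679986e-04]), 'tool_pos': array([ 258.01355378, -541.17145605,  252.3383001 ]), 'tcp_rot': array([-1.79903730e+02, -8.04078735e-03,  2.54821502e+01]), 'ft_force': array([-0.4095287 ,  0.21370862,  1.26757494]), 'wrist_torque': array([ 0.01625813, -0.01537569,  0.01811192]), 'finger_gap': 85.20942451114229}
```

View pics/scene0.png

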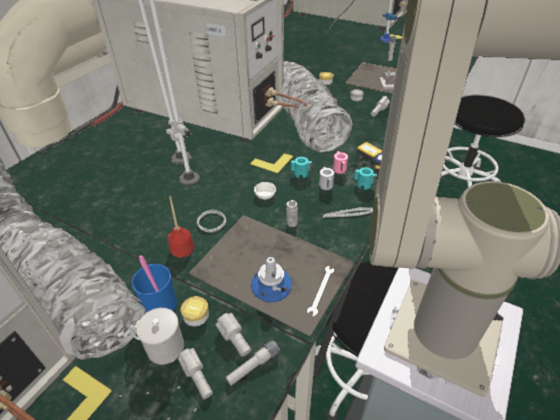

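View pics/top0.png

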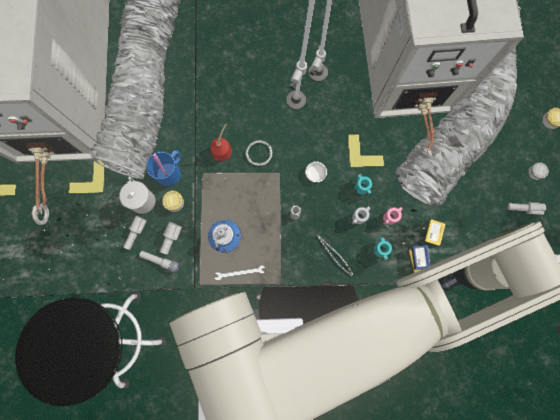

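The grey head is at top (362,214) and scene (327,179), with one pink and two turquoise look-alikes around it. The stand is at top (224,237) and scene (271,275). I'll zoom in next.

Run:
```python
from h import *
def crop(f,u,v,w,k): 
    p=C(f).p[v-w:v+w,u-w:u+w,::-1]; return cv2.resize(p,(k,k),interpolation=cv2.INTER_CUBIC)
a=np.hstack([crop('top0',362,214,25,400),crop('scene0',327,179,25,400)])
cv2.imwrite('pics/c1.png',a)
a=np.hstack([crop('top0',224,237,25,400),crop('scene0',271,275,30,400)])
cv2.imwrite('pics/c2.png',a)
```

```text
(no output)
```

View pics/c1.png

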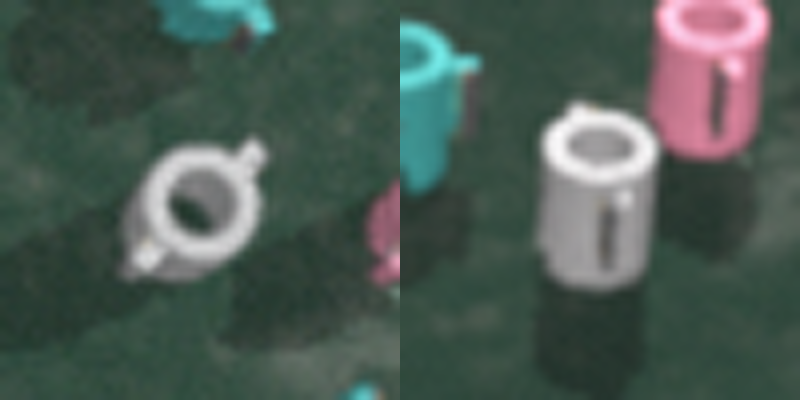

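View pics/c2.png

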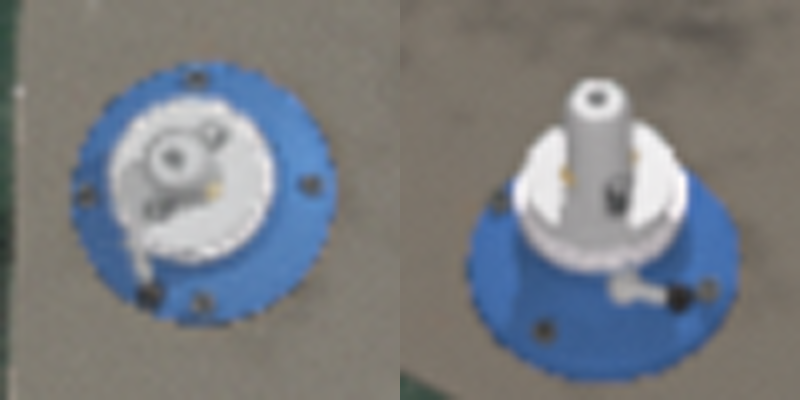

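```bash
cat > m.py <<'E'
from h import *
def ring(f,u,v,w,th,k=8,pick=0):
    c=C(f); p=c.p[v-w:v+w,u-w:u+w]
    g=cv2.resize(p,None,fx=k,fy=k,interpolation=cv2.INTER_CUBIC)
    hsv=cv2.cvtColor(g,cv2.COLOR_RGB2HSV)
    m=((hsv[...,1]<45)&(hsv[...,2]>th)).astype(np.uint8)
    n,l,st,ce=cv2.connectedComponentsWithStats(m)
    for i in np.argsort(-st[1:,4])[:4]+1:
        mm=(l==i).astype(np.uint8)
        cs,h=cv2.findContours(mm,cv2.RETR_CCOMP,cv2.CHAIN_APPROX_NONE)
        for q,hh in zip(cs,h[0]):
            if len(q)<30: continue
            e=cv2.fitEllipse(q); 
            px=((e[0][0]+.5)/k-.5+u-w,(e[0][1]+.5)/k-.5+v-w)
            print(f,'area',st[i,4],'hole' if hh[3]>=0 else 'outer',np.round(px,2),np.round(np.array(e[1])/k,2),round(e[2]))
    cv2.imwrite(f'pics/m_{f}_{u}_{th}.png',m*255)
E
python3 - <<'E'
from m import *
for th in(190,205): ring('top0',362,214,18,th); ring('scene0',327,179,18,th)
print('spigot')
for th in(130,):ring('top0',222,235,8,th); ring('scene0',271,260,9,215)
a,b=C('top0'),C('scene0')
for P in([0,0,0],[400,200,0],[500,0,0]): print(P,a.proj(P),b.proj(P))
E
cd pics; python3 -c "
import cv2,numpy as np
print(np.hstack([cv2.imread(f) for f in ['m_top0_362_190.png','m_scene0_327_190.png']]).shape)
cv2.imwrite('mm.png',np.hstack([cv2.imread(f) for f in ['m_top0_362_190.png','m_scene0_327_190.png']]))"
```

```text
top0 area 4233 outer [362.16 213.54] [12.64 14.86] 47
top0 area 4233 hole [361.81 213.98] [9.8  9.91] 93
top0 area 357 outer [355.16 220.43] [2.29 2.97] 47
scene0 area 4362 outer [326.47 171.89] [ 9.08 13.61] 97
scene0 area 4362 hole [326.7  171.76] [4.7  8.55] 94
scene0 area 120 outer [329.67 178.3 ] [1.32 1.57] 177
top0 area 1213 outer [362.2  213.86] [11.48 12.49] 102
top0 area 279 outer [361.89 219.44] [0.85 6.27] 89
top0 area 246 outer [367.44 213.52] [0.9  5.77] 180
top0 area 163 outer [355.13 220.59] [1.34 2.17] 71
scene0 area 3557 outer [326.46 171.84] [ 8.62 13.28] 97
scene0 area 3557 hole [326.69 171.76] [5.23 8.99] 94
spigot
top0 area 15388 outer [221.67 234.5 ] [18.22 18.57] 33
top0 area 15388 hole [217.2  237.72] [1.19 1.64] 12
top0 area 15388 hole [220.01 236.81] [2.21 5.48] 64
top0 area 15388 hole [225.08 235.49] [1.2  1.52] 37
scene0 area 887 outer [277.67 266.33] [3.37 5.18] 156
scene0 area 853 outer [270.13 259.61] [4.6  6.05] 87
scene0 area 783 outer [263.36 266.75] [3.62 4.38] 22
[0, 0, 0] [250.65730185 371.68274903] [443.86702328 333.06069477]
[400, 200, 0] [184.98927019 241.29258544] [249.6096056  325.33631141]
[500, 0, 0] [247.30173849 208.38530831] [257.83999133 253.41734006]
(288, 576, 3)
```

View pics/mm.png

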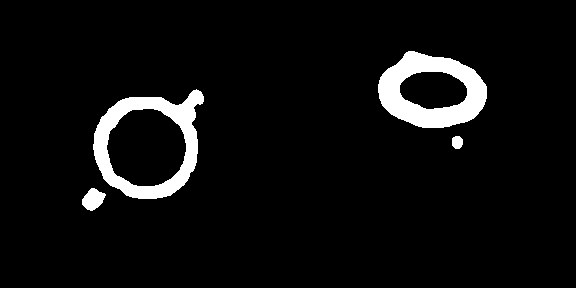

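Run:
```python
from m import *
a,b=C('top0'),C('scene0')
print('rim',tri(a,(361.81,213.98),b,(326.69,171.76)))
print('tip',tri(a,(220.4,231.1),b,(270.13,259.6)))
z=lambda x:(x+.5)/8-.5
w1=a.at(337+z(252),189+z(153),51);w2=a.at(355.15,220.45,51)
d=w1-w2;print('wings',w1,w2,np.linalg.norm(d),np.degrees(np.arctan2(d[1],d[0])),(w1+w2)/2)
d1=a.at(199+z(213),212+z(133),70);d2=a.at(199+z(158),212+z(208),70)
d=d1-d2;print('dogs',d1,d2,np.linalg.norm(d),np.degrees(np.arctan2(d[1],d[0])),(d1+d2)/2)
def crop(f,u,v,w,k): 
    p=C(f).p[v-w:v+w,u-w:u+w,::-1]; return cv2.resize(p,(k,k),interpolation=cv2.INTER_CUBIC)
a=np.hstack([crop('top0',222,234,12,400),crop('scene0',271,265,16,400)])
cv2.imwrite('pics/c3.png',a)
```

```text
rim (array([ 460.46798826, -357.77354872,   53.10595954]), [np.float64(0.9031838937164312), np.float64(0.9031838937165229)])
tip (array([413.87533005,  75.09413659, 100.05226393]), [np.float64(0.17612005413879334), np.float64(0.17612005413875004)])
wings [ 479.23736628 -379.4044316    51.        ] [ 440.30552261 -336.29617864   51.        ] 58.086228353929 -47.914236428862225 [ 459.77144444 -357.85030512   51.        ]
dogs [426.70811425  64.13212539  70.        ] [398.74024321  85.19470207  70.        ] 35.01191150541432 -36.9833681362018 [412.72417873  74.66341373  70.        ]
```

View pics/c3.png

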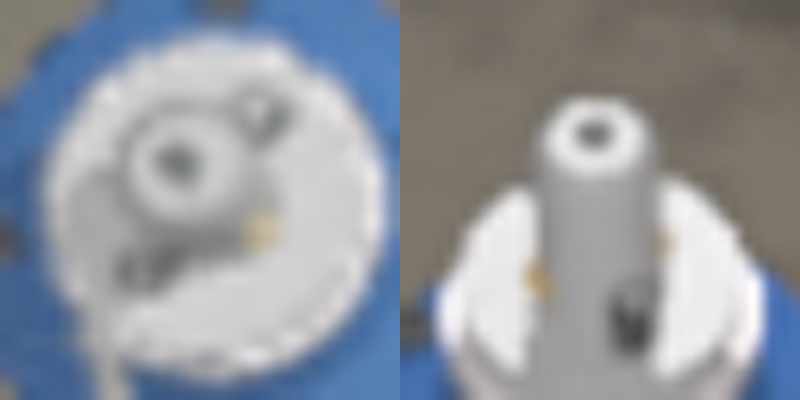

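Run:
```python
from m import *
a,b=C('top0'),C('scene0')
ax=np.array([413.9,75.1])
def show(n,P): d=P[:2]-ax; print(n,np.round(P,1),round(np.hypot(*d),1),round(np.degrees(np.arctan2(d[1],d[0])),1))
t=lambda x,y:(210+(x+.5)/16.667-.5,222+(y+.5)/16.667-.5)
s=lambda x,y:(255+(x-400+.5)/12.5-.5,249+(y+.5)/12.5-.5)
show('ball t',a.at(*t(262,232),63)); b1=b.at(*s(538,278),63);b2=b.at(*s(663,242),63)
show('ball s',b1);show('ball s',b2);d=b2-b1;print(np.degrees(np.arctan2(d[1],d[0])))
d1=a.at(*t(262,108),70);d2=a.at(*t(148,265),69);show('dog',d1);show('dog',d2);d=d1-d2;print(np.degrees(np.arctan2(d[1],d[0])))
show('dog s top',b.at(*s(635,295),70)); show('dog s',b.at(*s(632,318),64))
for z in (58,): 
  print(b.proj([413.9,75.1,z]),a.proj([413.9,75.1,z]))
```

```text
ball t [405.5  65.   63. ] 13.2 -129.8
ball s [422.6  84.5  63. ] 12.8 47.0
ball s [405.7  64.8  63. ] 13.1 -128.6
-130.74391044104155
dog [427.2  63.9  70. ] 17.4 -39.9
dog [399.3  85.   69. ] 17.7 145.8
-37.00882377372508
dog s top [401.   83.7  70. ] 15.5 146.3
dog s [401.2  84.8  64. ] 16.0 142.7
[270.64301588 270.8012524 ] [222.08790056 233.04608015]
```

drive_tool(moves=[[[15,12,0],-6],[[35,30,0],-12],[[60,52,-5],-19],[[85,75,-10],-26],[[110,98,-15],-33],[[135,120,-20],-40],[[160,145,-25],-47],[[180,163,-30],-53]], fingers=85, squeeze=40)

```text
time: 0.77
tool_pos: [439.5, -376.3, 222.6]
tcp_rot: [-179.9, 0.0, -27.8]
ft_force: [-0.5, 0.1, -0.4]
finger_gap: 85.0
```

drive_tool(moves=[[[8,8,-15],-7],[[15,14,-35],-14],[[20,19,-60],-20],[[22.3,20.8,-80],-20.5],[[22.3,20.8,-95],-20.5],[[22.3,20.8,-103],-20.5],[[22.3,20.8,-103],-20.5],[[22.3,20.8,-103],-20.5]])

```text
time: 1.43
tool_pos: [460.2, -357.8, 120.2]
tcp_rot: [180.0, 0.0, -48.0]
ft_force: [-0.8, -0.9, 0.4]
finger_gap: 85.2
```

Run:
```python
from m import *
snap('top','t1');snap('scene','s1')
print(r.sense()['tool_pos'],r.sense()['tcp_rot'])
def crop(f,u,v,w,k): 
    p=C(f).p[v-w:v+w,u-w:u+w,::-1]; return cv2.resize(p,(k,k),interpolation=cv2.INTER_CUBIC)
cv2.imwrite('pics/c4.png',np.hstack([crop('t1',362,214,40,400),crop('s1',327,170,45,400)]))
```

```text
[ 461.02127028 -358.58990379  121.75245232] [-1.79990141e+02 -1.17811586e-01 -4.80273562e+01]
```

View pics/c4.png

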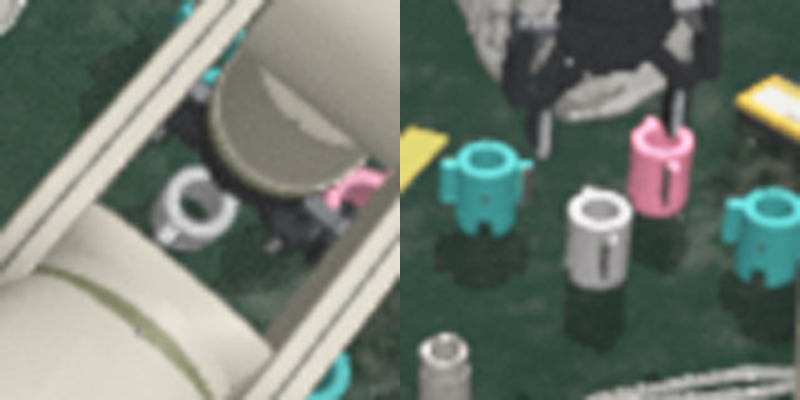

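Run:
```python
from m import *
a,b=C('t1'),C('s1')
p=np.array([460.5,-358,0.]);d=np.array([np.cos(np.radians(42)),np.sin(np.radians(42)),0])
for s in(-46,46,0):
  for z in(100,112):
    q=b.proj(p+d*s+[0,0,z]); print(s,z,q,(q-[282,125])*400/90+[400,0], )
```

```text
-46 100 [342.24079831 157.59607972] [667.73688136 144.87146544]
-46 112 [342.59432947 154.404023  ] [669.30813097 130.68454667]
46 100 [313.60228285 161.76774849] [540.45459046 163.41221549]
46 112 [313.77621893 158.5694225 ] [541.22763969 149.19743333]
0 100 [327.99462775 159.67126776] [604.4205678  154.09452338]
0 112 [328.25928788 156.47602474] [605.59683502 139.89344327]
```

The fingertips are where the projection puts them, straddling the head and clear of the pink one. Descending now.

drive_tool(moves=[[[0,0,-12],0],[[0,0,-27],0],[[0,0,-42],0],[[0,0,-57],0],[[0,0,-68],0],[[0,0,-76],0],[[0,0,-80],0],[[0,0,-80],0]])

```text
time: 2.2
tool_pos: [460.1, -357.5, 39.4]
tcp_rot: [180.0, 0.1, -48.0]
ft_force: [-0.1, -0.1, 0.3]
finger_gap: 85.0
```

drive_tool(moves=[[[0,0,0],0],[[0,0,0],0],[[0,0,0],0],[[0,0,0],0],[[0,0,0],0],[[0,0,0],0],[[0,0,0],0],[[0,0,0],0]], fingers=30, squeeze=50)

```text
time: 2.87
tool_pos: [461.2, -358.3, 41.5]
tcp_rot: [-180.0, -0.1, -48.0]
ft_force: [-0.1, 1.3, 5.9]
finger_gap: 42.4
```

drive_tool(moves=[[[0,0,0],0],[[0,0,0],0],[[0,0,6],0],[[0,0,16],0],[[0,0,30],0],[[0,0,45],0],[[0,0,55],0],[[0,0,60],0]])

```text
time: 3.53
tool_pos: [461.2, -358.5, 102.6]
tcp_rot: [-180.0, -0.2, -48.0]
ft_force: [0.2, -0.3, -4.1]
finger_gap: 42.3
```

Run:
```python
from m import *
snap('scene','s2')
s=r.sense();print(s['tool_pos'],s['tcp_rot'],s['ft_force'],s['finger_gap'])
def crop(f,u,v,w,k): 
    p=C(f).p[v-w:v+w,u-w:u+w,::-1]; return cv2.resize(p,(k,k),interpolation=cv2.INTER_CUBIC)
cv2.imwrite('pics/c5.png',crop('s2',327,165,40,480))
```

```text
[ 461.37217876 -358.693448    102.84924612] [-179.98576316   -0.18436191  -48.0156224 ] [ 1.36496873 -0.49751281 -1.71639818] 42.61184929811343
```

View pics/c5.png

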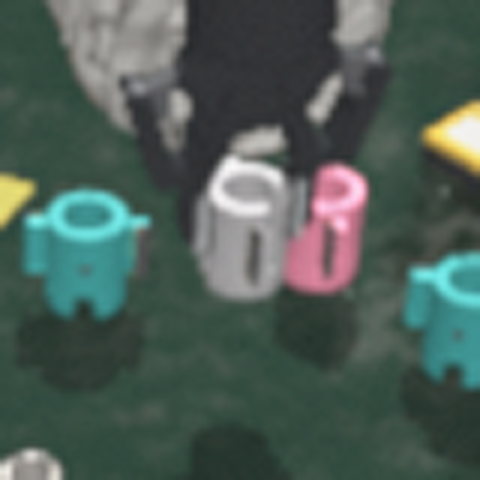

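Run:
```python
from m import *
ring('s2',327,158,14,195)
b=C('s2'); z=lambda x:(x+.5)/6-.5
print(b.at(287+z(247),125+z(188),116.5), b.proj([461.4,-358.7,116.5]))
```

```text
s2 area 3125 outer [327.46 155.86] [ 8.84 10.8 ] 95
[ 460.72267717 -354.02804619  116.5       ] [328.18518453 155.06808292]
```

drive_tool(moves=[[[0,4,20],2],[[0,14,45],7],[[-2,32,65],14],[[-5,55,78],21],[[-8,82,86],28],[[-11,110,90],35],[[-14,138,90],42],[[-17,166,90],49]])

```text
time: 4.25
tool_pos: [443.0, -190.6, 190.1]
tcp_rot: [-180.0, 0.0, 1.3]
ft_force: [0.4, -0.2, -3.9]
finger_gap: 42.3
```

drive_tool(moves=[[[-4,30,0],7],[[-8,62,0],14],[[-12,96,0],21],[[-16,130,0],28],[[-20,165,0],35],[[-24,198,0],42],[[-26,225,0],47],[[-28,244,0],50]])

```text
time: 4.92
tool_pos: [414.5, 54.5, 189.7]
tcp_rot: [-179.9, -0.0, 51.4]
ft_force: [-0.0, -0.2, -3.4]
finger_gap: 42.3
```

drive_tool(moves=[[[-1,12,0],0.5],[[-1.6,19,0],0.5],[[-1.6,22,0],0.5],[[-1.6,22.9,0],0.5],[[-1.6,22.9,0],0.5],[[-1.6,22.9,0],0.5],[[-1.6,22.9,0],0.5],[[-1.6,22.9,0],0.5]])

```text
time: 5.58
tool_pos: [414.0, 74.5, 190.3]
tcp_rot: [180.0, 0.0, 51.4]
ft_force: [-0.4, -0.2, -2.5]
finger_gap: 42.4
```

Run:
```python
from m import *
snap('scene','s3');snap('top','t3')
s=r.sense();print(s['time'],s['tool_pos'],s['tcp_rot'],s['ft_force'],s['finger_gap'])
def crop(f,u,v,w,k): 
    p=C(f).p[v-w:v+w,u-w:u+w,::-1]; return cv2.resize(p,(k,k),interpolation=cv2.INTER_CUBIC)
cv2.imwrite('pics/c6.png',np.hstack([crop('s3',271,240,50,400),crop('t3',222,230,40,400)]))
```

```text
5.6833 [413.95941282  74.67252775 190.29011957] [1.79999442e+02 2.25901987e-03 5.14340668e+01] [ 0.02369866 -0.38007255 -2.9650842 ] 42.432364388115175
```

View pics/c6.png

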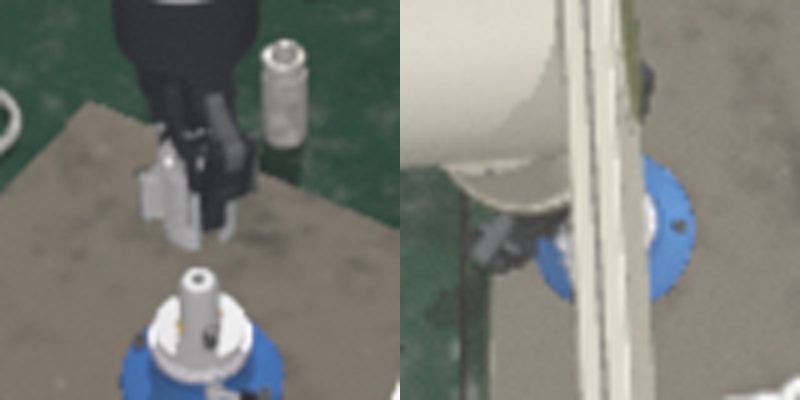

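Run:
```python
from m import *
b=C('s3')
p=b.p[190:290,221:321,::-1]; im=cv2.resize(p,None,fx=8,fy=8,interpolation=cv2.INTER_CUBIC)
cx,cy=414,74.7
def circ(z,rr,col,cx=cx,cy=cy):
    t=np.linspace(0,2*np.pi,73)
    q=np.array([b.proj([cx+rr*np.cos(x),cy+rr*np.sin(x),z]) for x in t])
    q=(q-[221,190]+.5)*8-.5
    cv2.polylines(im,[q.astype(np.int32)],True,col,1)
circ(149.5,22,(0,0,255));circ(204.5,22,(0,255,0));circ(100,8.5,(255,0,255),413.9,75.1);circ(58,28,(255,0,255),413.9,75.1)
cv2.imwrite('pics/c7.png',im[60:660,100:700])
```

```text
(no output)
```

View pics/c7.png

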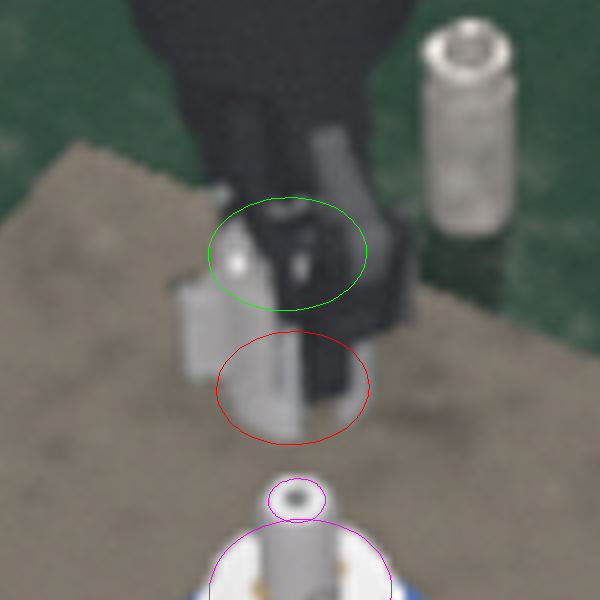

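drive_tool(moves=[[[0,0,-8],0],[[0,0,-18],0],[[0,0,-28],0],[[0,0,-36],0],[[0,0,-42],0],[[0,0,-47],0],[[0,0,-51],0],[[0,0,-53],0]])

```text
time: 6.35
tool_pos: [414.5, 76.3, 138.1]
tcp_rot: [-180.0, -0.2, 51.5]
ft_force: [-4.7, 6.6, 11.9]
finger_gap: 42.7
```

drive_tool(moves=[[[0,0,-1],0],[[0,0,-2],0],[[0,0,-3],0],[[0,0,-4],0],[[0,0,-5],0],[[0,0,-6],0],[[0,0,-7],0],[[0,0,-7],0]])

```text
time: 7.02
tool_pos: [414.6, 76.9, 131.0]
tcp_rot: [-180.0, -0.2, 51.5]
ft_force: [-0.6, 9.8, -1.4]
finger_gap: 42.1
```

Run:
```python
from m import *
snap('scene','s4')
s=r.sense();print(s['time'],s['tool_pos'],s['tcp_rot'],s['ft_force'],s['wrist_torque'],s['finger_gap'])
p=C('s4').p[200:300,221:321,::-1]; cv2.imwrite('pics/c8.png',cv2.resize(p,None,fx=6,fy=6,interpolation=cv2.INTER_CUBIC))
```

```text
7.0667 [414.57887877  76.86281656 130.96371623] [-179.95269985   -0.22302253   51.50832893] [ 0.09405697  9.85571173 -0.68668179] [ 1.80688842  0.00688176 -0.05035232] 42.456685237317494
```

View pics/c8.png

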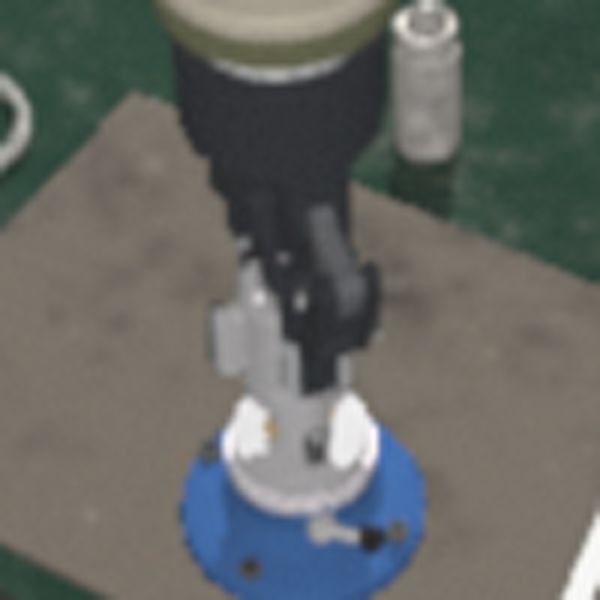

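The bore is over the spigot and a side force of about +10 N in y shows I'm slightly off-centre. I'll shift +2.5 mm in y and keep going down.

drive_tool(moves=[[[0,1,0],0],[[0.3,2,0],0],[[0.3,2.5,-2],0],[[0.3,2.5,-5],0],[[0.3,2.5,-8],0],[[0.3,2.5,-10],0],[[0.3,2.5,-12],0],[[0.3,2.5,-12],0]])

```text
time: 7.73
tool_pos: [413.9, 77.7, 117.6]
tcp_rot: [-180.0, 0.0, 51.5]
ft_force: [0.9, 4.7, -5.5]
finger_gap: 42.3
```

drive_tool(moves=[[[0,0.5,-2],0],[[0,0.5,-4],0],[[0,0.5,-6],0],[[0,0.5,-8],0],[[0,0.5,-9],0],[[0,0.5,-10],0],[[0,0.5,-11],0],[[0,0.5,-11],0]])

```text
time: 8.4
tool_pos: [414.9, 78.3, 108.6]
tcp_rot: [179.9, -0.1, 51.5]
ft_force: [-3.8, 4.0, 5.6]
finger_gap: 42.2
```

Run:
```python
from h import *
s=r.sense();print(s['time'],s['tool_pos'],s['tcp_rot'],s['ft_force'],s['wrist_torque'],s['finger_gap'])
```

```text
8.4 [414.92025909  78.3222336  108.57111155] [ 1.79948606e+02 -6.98187523e-02  5.14941539e+01] [-3.75354022  3.97902749  5.64190106] [0.56043019 0.57726009 0.0331122 ] 42.21947580036681
```

drive_tool(moves=[[[0,0.5,-0.5],0],[[0,0.5,-1],0],[[0,0.5,-1.5],0],[[0,0.5,-2],0],[[0,0.5,-2.5],0],[[0,0.5,-3],0],[[0,0.5,-3],0],[[0,0.5,-3],0]])

```text
time: 9.07
tool_pos: [414.0, 78.4, 103.7]
tcp_rot: [-180.0, 0.0, 51.5]
ft_force: [1.2, -0.1, -6.8]
finger_gap: 42.4
```

Run:
```python
from h import *
s=r.sense();print(s['time'],s['tool_pos'],s['tcp_rot'],s['ft_force'],s['wrist_torque'],s['finger_gap'])
snap('scene','s5')
p=C('s5').p[200:300,221:321,::-1]; cv2.imwrite('pics/c9.png',cv2.resize(p,None,fx=6,fy=6,interpolation=cv2.INTER_CUBIC))
```

```text
9.0667 [413.98346375  78.3730733  103.74760233] [-1.79990003e+02  3.28893005e-02  5.14775815e+01] [ 1.22434409 -0.05793081 -6.76846267] [ 0.05686881 -0.42120338  0.01859181] 42.44221114521573
```

View pics/c9.png

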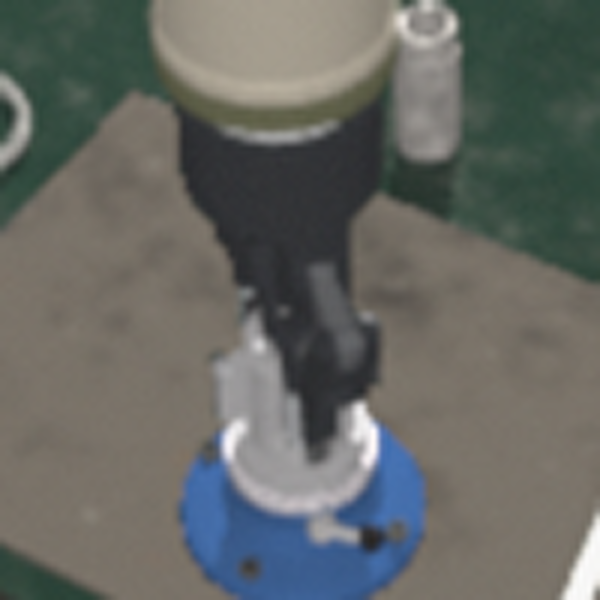

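The head has dropped below the tops of the dogs (foot at about z 62), so the slots are engaged. Next I press past the balls.

drive_tool(moves=[[[0,0.2,-1],0],[[0,0.2,-2],0],[[0,0.2,-3],0],[[0,0.2,-4],0],[[0,0.2,-5],0],[[0,0.2,-5.5],0],[[0,0.2,-5.5],0],[[0,0.2,-5.5],0]])

```text
time: 9.78
tool_pos: [414.4, 78.6, 103.3]
tcp_rot: [-180.0, 0.1, 51.5]
ft_force: [-27.3, -3.7, 48.1]
finger_gap: 42.2
```

Run:
```python
from h import *
s=r.sense();print(s['time'],s['tool_pos'],s['tcp_rot'],s['ft_force'],s['wrist_torque'],s['finger_gap'])
```

```text
9.7833 [414.44322052  78.57569803 103.28950732] [-1.79988282e+02  6.99711895e-02  5.15054814e+01] [-27.26673586  -3.74113858  48.08318021] [-0.5069959   4.70381179 -0.02144524] 42.207097202868404
```

drive_tool(moves=[[[-0.3,0,2],0],[[-0.6,0,4],0],[[-0.6,0,5],0],[[-0.6,0,5],0],[[-0.6,0,5],0],[[-0.6,0,5],0],[[-0.6,0,5],0],[[-0.6,0,5],0]])

```text
time: 10.45
tool_pos: [413.5, 78.8, 103.6]
tcp_rot: [-180.0, 0.0, 51.5]
ft_force: [1.2, 0.5, -5.1]
finger_gap: 42.4
```

Run:
```python
from h import *
s=r.sense();print(s['time'],s['tool_pos'],s['tcp_rot'],s['ft_force'],s['wrist_torque'],s['finger_gap'])
snap('scene','s6'); b=C('s6')
x0,y0=236,215
p=b.p[y0:y0+75,x0:x0+75,::-1]; im=cv2.resize(p,None,fx=8,fy=8,interpolation=cv2.INTER_CUBIC)
im0=im.copy()
def circ(z,rr,col,cx=413.9,cy=76.5):
    t=np.linspace(0,2*np.pi,73)
    q=np.array([b.proj([cx+rr*np.cos(x),cy+rr*np.sin(x),z]) for x in t])
    q=(q-[x0,y0]+.5)*8-.5
    cv2.polylines(im,[q.astype(np.int32)],True,col,1)
circ(63,22,(0,0,255));circ(118,22,(0,255,0));circ(58,28,(255,0,255),413.9,75.1);circ(70,22,(0,255,255))
cv2.imwrite('pics/d1.png',im);
```

```text
10.45 [413.49459971  78.82379781 103.56685142] [-1.79982293e+02  9.04935447e-03  5.14837290e+01] [ 1.23182846  0.53842712 -5.12377449] [ 0.04787724 -0.27863079  0.05749133] 42.440680194702395
```

View pics/d1.png

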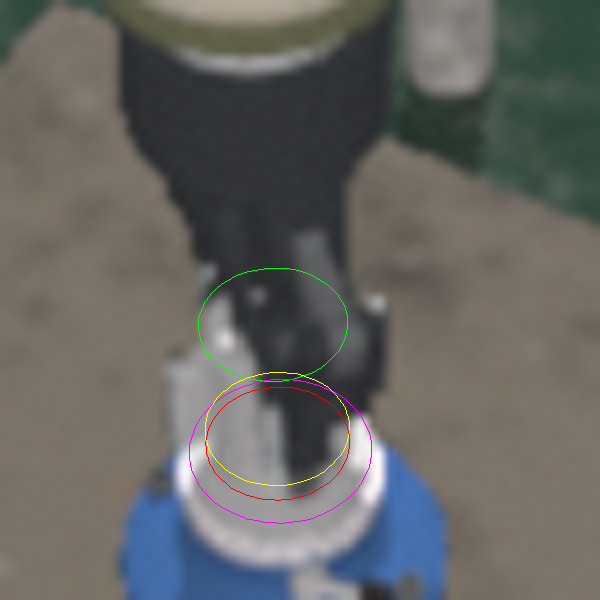

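Run:
```python
from h import *
b=C('s6')
d=np.array([np.cos(np.radians(141.5)),np.sin(np.radians(141.5)),0]);w=np.array([np.cos(np.radians(51.5)),np.sin(np.radians(51.5)),0])
c=np.array([413.5,78,0])
for rr in (22,28,34):
  for z in(60,70,80): print(rr,z,[np.round((b.proj(c+d*rr+w*k+[0,0,z])-[236,215]+.5)*8-.5) for k in(-11,0,11)])
for k in (-34,34):
  for z in (60,76,81,109,114): print('wing',k,z,np.round((b.proj(c+w*k+[0,0,z])-[236,215]+.5)*8-.5))
```

```text
22 60 [array([337., 495.]), array([303., 506.]), array([269., 517.])]
22 70 [array([337., 474.]), array([303., 485.]), array([268., 496.])]
22 80 [array([336., 453.]), array([302., 464.]), array([267., 475.])]
28 60 [array([345., 509.]), array([311., 521.]), array([276., 532.])]
28 70 [array([344., 489.]), array([310., 500.]), array([276., 511.])]
28 80 [array([344., 467.]), array([309., 479.]), array([275., 490.])]
34 60 [array([352., 524.]), array([318., 535.]), array([284., 547.])]
34 70 [array([352., 503.]), array([317., 515.]), array([283., 526.])]
34 80 [array([351., 482.]), array([317., 494.]), array([282., 505.])]
wing -34 60 [380. 420.]
wing -34 76 [379. 386.]
wing -34 81 [379. 375.]
wing -34 109 [379. 314.]
wing -34 114 [379. 303.]
wing 34 60 [172. 487.]
wing 34 76 [170. 453.]
wing 34 81 [169. 443.]
wing 34 109 [164. 382.]
wing 34 114 [164. 371.]
```

Run:
```python
from h import *
b=C('s6'); p=b.p[240:290,245:295,::-1]
g=np.clip(p.astype(float)*1.6+10,0,255).astype(np.uint8)
cv2.imwrite('pics/d2.png',cv2.resize(g,None,fx=12,fy=12,interpolation=cv2.INTER_LANCZOS4))
```

```text
(no output)
```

View pics/d2.png

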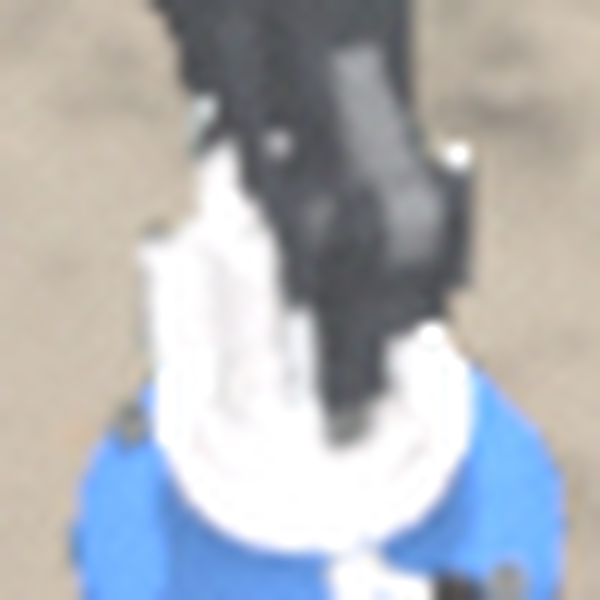

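drive_tool(moves=[[[-0.3,0,-0.5],0],[[-0.6,0,-1],0],[[-0.9,0,-1.5],0],[[-1.2,0,-2],0],[[-1.4,0,-2.5],0],[[-1.6,0,-3],0],[[-1.6,0,-3],0],[[-1.6,0,-3],0]])

```text
time: 11.17
tool_pos: [413.5, 78.9, 103.4]
tcp_rot: [179.9, -0.1, 51.5]
ft_force: [-6.3, -1.0, 17.8]
finger_gap: 42.3
```

Run:
```python
from h import *
s=r.sense();print(s['time'],s['tool_pos'],s['tcp_rot'],s['ft_force'],s['wrist_torque'],s['finger_gap'])
```

```text
11.1667 [413.48448412  78.86195632 103.42618604] [ 1.79867283e+02 -1.12676004e-01  5.14882282e+01] [-6.34991145 -0.99131437 17.7578451 ] [-0.00782293  1.11378761 -0.09545341] 42.344837168884865
```

drive_tool(moves=[[[-0.6,0,-0.4],0],[[-0.9,0,-0.8],0],[[-1.2,0,-1.2],0],[[-1.4,0,-1.6],0],[[-1.6,0,-2],0],[[-1.6,0,-2],0],[[-1.6,0,-2],0],[[-1.6,0,-2],0]])

```text
time: 11.83
tool_pos: [413.4, 78.9, 103.3]
tcp_rot: [179.7, -0.2, 51.5]
ft_force: [-8.2, -1.5, 31.2]
finger_gap: 42.1
```

Run:
```python
from h import *
s=r.sense();print(s['time'],s['tool_pos'],s['tcp_rot'],s['ft_force'],s['wrist_torque'],s['finger_gap'])
```

```text
11.8333 [413.40275719  78.90945956 103.33914916] [179.72724178  -0.22988467  51.49092995] [-8.18750006 -1.53811357 31.15513886] [-0.10214561  1.5485171   0.02675691] 42.14133083438341
```

Pressed with over 30 N and it's still not past the balls. I'll unload it and feel the slot's angular play against the dogs, to centre it.

drive_tool(moves=[[[1,0,1.5],0],[[2,0,3],0],[[3,0,4],0],[[3.2,0,4],1],[[3.2,0,4],2],[[3.2,0,4],3],[[3.2,0,4],4],[[3.2,0,4],4]])

```text
time: 12.5
tool_pos: [414.1, 78.8, 103.5]
tcp_rot: [180.0, -0.0, 55.6]
ft_force: [-1.6, 0.4, 6.1]
finger_gap: 42.7
```

```bash
cat > st.py <<'E'
from h import *
s=r.sense();print(round(s['time'],2),*[np.round(s[k],2) for k in('tool_pos','tcp_rot','ft_force','wrist_torque','finger_gap')])
E
python3 st.py
```

```text
12.5 [414.15  78.85 103.47] [ 1.7995e+02 -4.0000e-02  5.5570e+01] [-1.57  0.39  6.06] [ 0.03  0.23 -0.02] 42.72
```

drive_tool(moves=[[[0,0,0],-1],[[0,0,0],-2],[[0,0,0],-3],[[0,0,0],-4],[[0,0,0],-5],[[0,0,0],-6],[[0,0,0],-7],[[0,0,0],-8]])

```text
time: 13.17
tool_pos: [414.4, 78.5, 103.5]
tcp_rot: [179.9, -0.0, 47.5]
ft_force: [0.4, -2.1, 5.9]
finger_gap: 42.6
```

```bash
python3 st.py
```

```text
13.17 [414.4   78.52 103.48] [ 1.799e+02 -3.000e-02  4.753e+01] [ 0.41 -2.07  5.9 ] [-0.22 -0.03  1.28] 42.55
```

drive_tool(moves=[[[0,0,0],4],[[0,0,0],8],[[0,0,0],9],[[0,0,0],10],[[0,0,0],10],[[0,0,0],10],[[0,0,0],10],[[0,0,0],10]])

```text
time: 13.83
tool_pos: [414.3, 78.8, 103.5]
tcp_rot: [179.9, -0.1, 57.5]
ft_force: [-1.0, -0.1, 6.5]
finger_gap: 42.6
```

```bash
python3 st.py
```

```text
13.83 [414.32  78.81 103.51] [ 1.7993e+02 -5.0000e-02  5.7510e+01] [-1.04 -0.09  6.54] [0.08 0.15 0.06] 42.56
```

drive_tool(moves=[[[0,0,0],1],[[0,0,0],2],[[0,0,0],2],[[0,0,0],2],[[0,0,0],2],[[0,0,0],2],[[0,0,0],2],[[0,0,0],2]])

```text
time: 14.5
tool_pos: [414.3, 78.8, 103.5]
tcp_rot: [179.9, -0.0, 59.5]
ft_force: [-0.4, 0.3, 6.4]
finger_gap: 42.3
```

```bash
python3 st.py
```

```text
14.5 [414.29  78.85 103.49] [ 1.7993e+02 -5.0000e-02  5.9510e+01] [-0.44  0.31  6.39] [0.01 0.15 0.1 ] 42.34
```

drive_tool(moves=[[[0,0,0],1],[[0,0,0],2],[[0,0,0],3],[[0,0,0],3],[[0,0,0],3],[[0,0,0],3],[[0,0,0],3],[[0,0,0],3]])

```text
time: 15.17
tool_pos: [414.2, 78.8, 103.5]
tcp_rot: [179.9, -0.0, 62.5]
ft_force: [-0.1, 0.1, 7.6]
finger_gap: 42.0
```

```bash
python3 st.py
```

```text
15.17 [414.17  78.84 103.48] [ 1.7995e+02 -4.0000e-02  6.2470e+01] [-0.15  0.06  7.58] [ 0.06  0.31 -0.45] 42.04
```

drive_tool(moves=[[[0,0,0],1],[[0,0,0],2],[[0,0,0],3],[[0,0,0],3],[[0,0,0],3],[[0,0,0],3],[[0,0,0],3],[[0,0,0],3]])

```text
time: 15.83
tool_pos: [414.3, 79.4, 103.4]
tcp_rot: [180.0, -0.1, 65.4]
ft_force: [-0.6, 2.5, 5.4]
finger_gap: 42.3
```

```bash
python3 st.py
```

```text
15.83 [414.28  79.38 103.44] [ 1.7996e+02 -1.2000e-01  6.5400e+01] [-0.56  2.54  5.35] [ 0.63  0.15 -1.25] 42.27
```

Stops felt near 50° and 62°, so the slot centre is at a tool yaw of about 56°. I'll centre it there and press again.

drive_tool(moves=[[[0,0,0.5],-4],[[0,0,0.5],-8],[[0,0,0.5],-9.5],[[0,0,0.5],-9.5],[[-0.5,0,-0.5],-9.5],[[-0.8,0,-1.2],-9.5],[[-1.2,0,-2],-9.5],[[-1.2,0,-2],-9.5]])

```text
time: 16.5
tool_pos: [413.9, 79.1, 103.4]
tcp_rot: [179.9, -0.1, 56.1]
ft_force: [-6.5, 1.3, 22.4]
finger_gap: 41.9
```

```bash
python3 st.py
```

```text
16.5 [413.95  79.07 103.37] [ 1.7987e+02 -1.3000e-01  5.6070e+01] [-6.49  1.31 22.41] [ 0.34  1.31 -0.21] 41.92
```

The force doesn't move it, so I'll release and look directly before pressing again.

drive_tool(moves=[[[0.5,0,1],0],[[1,0,2],0],[[1,0,2],0],[[1,0,2],0],[[1,0,2],0],[[1,0,2],0],[[1,0,2],0],[[1,0,2],0]], fingers=80)

```text
time: 17.17
tool_pos: [413.3, 78.8, 102.6]
tcp_rot: [-180.0, 0.0, 56.0]
ft_force: [0.4, 0.2, 0.3]
finger_gap: 79.6
```

drive_tool(moves=[[[0,0,10],0],[[0,0,30],0],[[0,0,55],0],[[0,0,80],0],[[0,-25,100],0],[[0,-55,110],0],[[0,-90,115],0],[[0,-130,115],0]])

```text
time: 17.83
tool_pos: [414.3, -52.0, 220.8]
tcp_rot: [179.8, -0.1, 56.1]
ft_force: [0.5, 1.0, -1.0]
finger_gap: 79.5
```

drive_tool(moves=[[[0,-35,0],0],[[0,-70,0],0],[[0,-95,0],0],[[0,-115,0],0],[[0,-130,0],0],[[0,-140,0],0],[[0,-140,0],0],[[0,-140,0],0]])

```text
time: 18.5
tool_pos: [413.4, -191.1, 218.1]
tcp_rot: [-180.0, -0.0, 55.9]
ft_force: [-0.3, 0.4, -0.4]
finger_gap: 79.9
```

```bash
python3 st.py
python3 - <<'E'
from h import *
snap('scene','s7');snap('top','t7')
def crop(f,u,v,w,k): 
    p=C(f).p[v-w:v+w,u-w:u+w,::-1]; return cv2.resize(p,(k,k),interpolation=cv2.INTER_CUBIC)
cv2.imwrite('pics/d3.png',np.hstack([crop('t7',222,234,20,400),crop('s7',271,262,20,400)]))
E
```

```text
18.5 [ 413.37 -191.08  218.08] [-1.7999e+02 -2.0000e-02  5.5940e+01] [-0.35  0.36 -0.35] [ 0.04  0.02 -0.02] 79.95
```

View pics/d3.png

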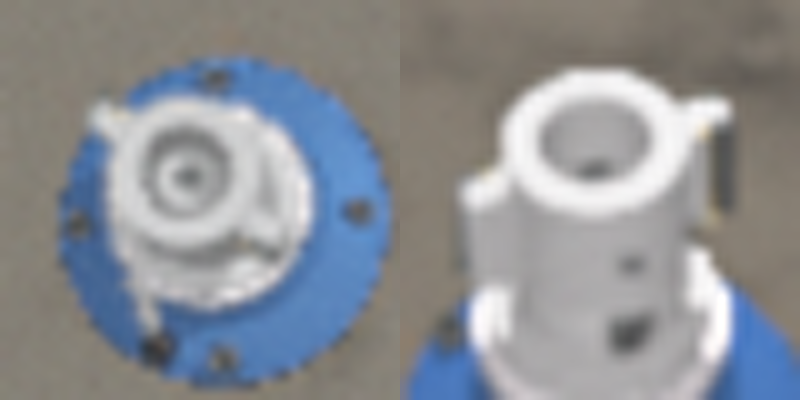

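Run:
```python
from m import *
ring('s7',271,256,16,205); ring('s7',271,256,16,215)
for th in (150,175,190): ring('t7',221,232,16,th)
a,b=C('t7'),C('s7')
p=a.p[214:254,202:242,::-1];cv2.imwrite('pics/d4.png',np.hstack([cv2.resize(p,(400,400),interpolation=cv2.INTER_CUBIC),cv2.resize(np.clip((p.astype(float)-100)*1.8,0,255).astype(np.uint8),(400,400),interpolation=cv2.INTER_CUBIC)]))
t=lambda x,y:(202+(x+.5)/10-.5,214+(y+.5)/10-.5)
s=lambda x,y:(251+(x-400+.5)/10-.5,242+(y+.5)/10-.5)
print(tri(a,t(188,168),b,s(597,142)))
for z in(58,63): print(z,a.proj([413.9,75.1,z+55]),b.proj([413.9,75.1,z+55]))
```

```text
s7 area 9491 outer [269.98 255.96] [13.56 23.33] 75
s7 area 9491 hole [269.99 255.61] [ 8.8  11.83] 87
s7 area 861 outer [281.01 269.65] [3.7  5.51] 156
s7 area 223 outer [259.85 270.93] [1.24 3.54] 89
s7 area 8355 outer [270.   255.91] [13.22 22.86] 76
s7 area 8355 hole [270.   255.58] [ 9.19 12.18] 87
s7 area 758 outer [281.09 269.73] [3.42 5.37] 156
s7 area 164 outer [259.8  271.02] [1.03 3.04] 90
t7 area 20679 outer [221.35 233.72] [21.33 23.56] 146
t7 area 20679 hole [223.12 238.7 ] [ 3.29 12.17] 91
t7 area 20679 hole [220.6  231.22] [2.27 2.72] 90
t7 area 20679 hole [220.31 229.51] [6.26 7.78] 107
t7 area 14326 outer [221.7  232.51] [18.94 21.94] 125
t7 area 14326 hole [228.2  233.07] [1.61 3.12] 175
t7 area 14326 hole [220.08 230.58] [9.32 9.69] 27
t7 area 706 outer [219.27 231.97] [3.51 5.42] 160
t7 area 9501 outer [221.99 230.68] [14.11 22.14] 102
t7 area 9501 hole [228.17 232.8 ] [2.49 5.8 ] 176
t7 area 9501 hole [220.09 230.59] [ 9.99 10.29] 22
t7 area 943 outer [226.15 241.47] [3.25 6.1 ] 65
t7 area 356 outer [219.14 231.79] [2.76 4.22] 163
(array([414.12418834,  73.6601744 , 112.44223613]), [np.float64(0.06918736245190552), np.float64(0.06918736245196754)])
58 [219.8278191  230.39200988] [270.04721982 256.04142909]
63 [219.61302221 230.13976851] [269.99081733 254.64415425]
```

View pics/d4.png

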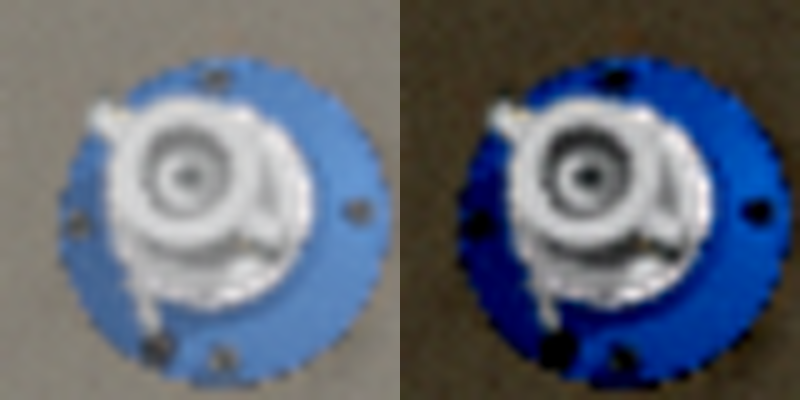

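Run:
```python
from m import *
a,b=C('t7'),C('s7')
print(tri(a,(220.08,230.58),b,(270.0,255.6)))
out=[]
for foot in(58,63):
    x0,y0=251,239;k=10
    im=cv2.resize(b.p[y0:y0+44,x0:x0+40,::-1],None,fx=k,fy=k,interpolation=cv2.INTER_CUBIC)
    cx,cy=413.9,75.1
    def pl(P,col,cl=True):
        q=np.array([b.proj(p) for p in P]); q=(q-[x0,y0]+.5)*k-.5
        cv2.polylines(im,[q.astype(np.int32)],cl,col,1)
    t=np.linspace(0,2*np.pi,73)
    for z,rr,col in((foot+55,22,(0,0,255)),(foot+55,14,(0,0,255)),(foot,22,(0,160,0))):
        pl([[cx+rr*np.cos(x),cy+rr*np.sin(x),z] for x in t],col)
    A=np.radians(146);d=np.array([np.cos(A),np.sin(A)]);w=np.array([d[1],-d[0]])
    c=np.array([cx,cy])
    P=lambda dd,ww,z:[*(c+d*dd+w*ww),z]
    pl([P(21.1,-6.25,foot),P(21.1,6.25,foot),P(21.1,6.25,foot+13.5),P(21.1,-6.25,foot+13.5)],(255,0,255))
    for sg in(1,-1):
        pl([P(-5,sg*22,foot+51),P(-5,sg*34,foot+51),P(5,sg*34,foot+51),P(5,sg*22,foot+51)],(255,0,0))
        pl([P(5,sg*34,foot+51),P(5,sg*34,foot+18),P(5,sg*22,foot+18)],(255,0,0),False)
    out.append(im)
cv2.imwrite('pics/d5.png',np.hstack(out))
```

```text
(array([413.73422891,  74.46395477, 113.82717473]), [np.float64(0.5700278422560748), np.float64(0.5700278422560124)])
```

View pics/d5.png

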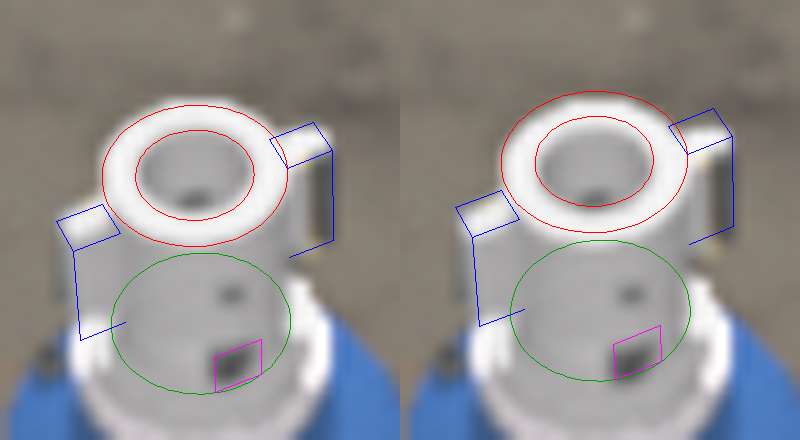

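Overlay: the drawing with the foot at z 58 (left) matches the rim, wings and slot. The one at z 63, where it would rest on the balls, does not. The triangulated rim height is 113.8 against 113 for home. Last, I'll check the whole bench.

Run:
```python
from h import *
cv2.imwrite('pics/full7.png',C('s7').p[:,:,::-1])
a,b=C('scene0').p.astype(int),C('s7').p.astype(int)
for n,(x,y) in dict(sleeve=(292,213),dish=(265,190),tin=(194,310),mill=(233,334),mill2=(195,373),mill3=(253,362),pink=(341,162),teal=(301,167),teal2=(366,178),wrench=(321,290)).items():
    w=12; print(n,np.abs(a[y-w:y+w,x-w:x+w]-b[y-w:y+w,x-w:x+w]).mean().round(1))
```

```text
sleeve 8.3
dish 8.9
tin 10.7
mill 11.2
mill2 10.6
mill3 10.2
pink 31.6
teal 8.5
teal2 8.5
wrench 9.7
```

View pics/full7.png

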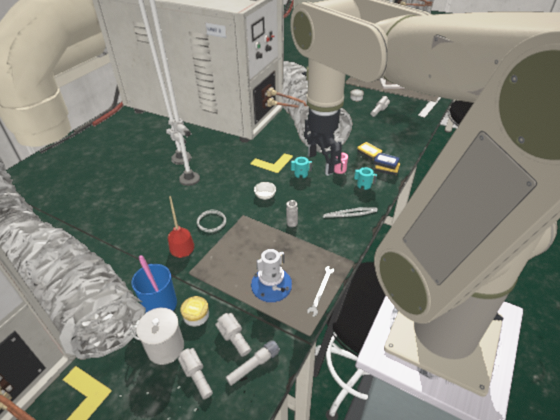

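The head sits on the stand at (270,262). Nothing else has moved: pink only differs because the gripper partly hides it at (341,162). Handing in.

```bash
python3 -c "
from bench import r
print(r.hand_in()); print(r.sense()['time'])"
```

```text
the job is handed in; nothing more can be done
None
the job is handed in; nothing more can be done
```

The cutter head is on the stand's spigot with its slots over the dogs, pressed past the spring balls and released. I handed it in at about 18.6 s with the gripper well clear.

**How it went:** I gripped the bare hub, carried it to the stand and turned it 99.5°. It slid down the spigot after a small sideways correction. The tool then dropped 5 mm (z 108.6 to 103.7) as the head snapped past the balls. I didn't recognise the snap at first, so I pressed down three more times, to about 50 N at most; it stayed against a hard stop.

**Last checks:**
- **Height:** after release, the two camera views put the rim at z 113.8, against 113 for fully home. An outline drawn for the home position fits the picture, and one drawn 5 mm higher does not.
- **Turn:** turning the head met stops at about 50° and 62° of tool yaw, so the dogs are in the slot. I left it centred at 56°.
- **Other things:** the bench items I compared showed no movement in before-and-after pictures. The gripper partly hid the pink look-alike, so that comparison is incomplete.

**Disagreements:**
- **Tool height:** it implied the foot was about 4 mm above home. I put this down to the head slipping up in the grip, because the pictures taken after release show it home.
- **Dog angle:** from the pictures I took the dogs to be at about −38°, while the stops put them near −34°, within the slot's play.

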